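# Clamp a glued-up blank with a ratchet bench clamp and keep it squeezed

### The arm

A 6-joint arm with a two-finger parallel gripper is mounted at the origin on a cart in front of the work surface, level with it; the furniture and walls round the work are solid. World frame = base frame: x ahead of the robot, y to its left, z up, the work surface at z = 0. Lengths are in m, angles in rad, forces in N, time in s.
With the tool pointing down it reaches from about 0.3 to 0.775 m from the base axis. Payload 14.6 kg.
Tool frame: the origin (TCP) lies midway between the tips of the shut fingers; the grasp point (between the pads) lies 19 mm behind it; z points along the fingers, y is the line along which they close (so a half turn about z gives the same grasp; the last joint's range is limited). The gripper opens to 85 mm and grips with 20 to 120 N. Pads are 22 mm wide; open, the fingers measure 114 mm over their backs; the gripper's body (76 mm by 85 mm) begins 54 mm behind the grasp point. The pads swing forward as they close: fully open they stand 13 mm farther back than shut.
Start: joints at [-1.312, 0.3, 1.521, -0, 1.321, -0.067], TCP at [0.176, -0.521, 0.231] pointing down, gripper open.
Joint ranges: [-3.03, 3.03], [-0.79, 2.21], [0.23, 2.52], [-1.04, 4.18], [0, 3.07], [-2.55, 2.55]. Speed limits (rad/s): [2.22, 2.22, 2.57, 3.14, 3.14, 3.14].

### API

Orientations are given as a 3x3 rotation matrix whose columns are the frame's x, y, z axes.
In Python, from workcell import bot gives the robot as it stands.
- The arm moves only by the tool tcp_steps, called after ">>>" as a command line: name --argument value ..., lists and objects as JSON in quotes. Schema: {"type":"object","properties":{"rows":{"type":"string"},"only":{"type":"string"},"quiet":{"type":"boolean"},"lines":{"type":"string"}},"required":["rows"],"additionalProperties":false}. rows is a string of 1 to 8 rows, parted by a bar, with the numbers parted by spaces; each row has 7 numbers: a rotation vector rx, ry, rz in units of 0.1 rad, then dx, dy, dz in units of 25 mm, then the finger opening in m; each row is the pose to reach, as a shift and turn from the pose commanded when the call began, along the tool's axes at that moment; what a row does not reach only later rows make up. A row lasts 1/10 s, in which the tool goes at most 0.05 m and 0.15 rad, less where a joint would pass 70% of its speed; a pose out of reach is approached as far as the arm can. The fingers move at their own pace and stop on an object; the grip force is fixed at half the most. Time passes only in rows, so rows that do not move let the fingers close. The tool returns the time, the measured TCP pose, the force, the opening and the grip force at its end. only (a regular expression) keeps the lines of the reply that match it, lines (a string "A,B") keeps lines A to B, and quiet returns only ok. Input that does not fit is refused with a message, and nothing moves.
- bot.get_obs(): the state, without advancing time (a new reading comes with each control period).
- bot.capture(name): name is "side" or "top" or "wrist"; returns a dict with "img" (384x512x3 uint8, red, green, blue), "fov_y" (degrees; the focal length in pixels is half the picture's height over the tangent of half this angle, whatever the lens; pixels are square), "cx", "cy" (the principal point, pixels), "world_from_camera" (4x4, takes a point from camera to world coordinates); the wrist camera has in their place "tool_from_camera" (4x4, takes a point from camera to tool coordinates, whose origin is the TCP and whose axes are the flange's). Camera axes: x right, y up, looking along -z (the intrinsics and any distortion apply to the point x, -y, -z); pixel columns grow to the right and rows downward; lengths in m; the calibration is good to about 2 mm. A picture is of the moment at which its call begins: read the wrist's pose just before it. There is no depth.
- bot.close_job(): hands the job in; it is judged then, once.
Trained networks look in the newest picture that a camera, given by its name, has taken for a name from the list of things; names that differ only in an ending like _2 or _b are one class to them, and where a whole thing is asked for, a point or a joint stands for the part that bears it (a point fixed in the world has none). Each returns a list of dicts, best first, with "score" (0 to 1); they miss things now and then, are a little off and sometimes report something else, mostly with a low value. They report only what shows in the picture. A call takes as long as a camera call. They do not tell look-alikes from the thing itself.
- bot.silhouettes(target, camera): "mask" (384x512 bool, what is visible of it) and "point" ([column, row] in pixels, amid what is visible of it).
The state is a dict: "time": time; "joint_pos": joint angles; "dq": joint speeds; "effort": joint torques, N m; "eef_pos": TCP position; "eef_rot": TCP orientation; "ft_force": force on the tool from outside, world axes, zero at the start; "ft_torque": the same for the moment, N m; "gripper_width": finger opening in m; "grasp_force": force on a finger pad.
Only numpy, scipy, OpenCV 4.12 (cv2) and the standard library are available. Lean on these libraries where they do the work, as an engineer would, in place of code of your own. Each camera call takes 0.05 s, during which the arm holds its last target. There are 200 camera calls.

### The job

Press the bench clamp's release pedal down to its stop so that the jaw springs fully home, then stand the glued-up wooden blank upright in the middle of the bay between the jaw and the anvil and let go of it. Pump the trigger by squeezing it to the fixed handle and easing it off, again and again, until the jaw has pushed the blank flat against the anvil and its sprung pad is pressed in about half-way, never all the way, which would crush the glue joint. Finish while still holding the trigger squeezed with the pad pressed in like that, and leave the other things on the table where they lie.

Things in the scene. Friction and masses are not known exactly. Their poses are not given: they have to be found in the camera images.
- clamp: Bench clamp fixed to the table on a wooden board 330 x 72 x 10 mm. Its frame, in mm: x along the ram, from the pedal to the anvil; z up; origin on the table below the trigger's pivot; all parts on y = 0. Board x -173 to 157; pedal plate at x -141; fixed upright handle x -34.6 to -20.6, 26 wide, top at z 158; steel anvil's face at x 134, 60 wide, top z 66
- bay (a point): middle of the empty bay's floor, on the board's top (clamp frame 103, 0, 10 mm). The bay lies between pad and anvil, open above and at both sides, 62 mm long when the jaw is home and the pad relaxed
- handle_grip (a point): middle of the fixed handle's thickness (14 mm along clamp x) at the height where it is squeezed, 141 mm above the table; clamp x = -27.6
- release_pedal (a joint): release pedal, rad: -0.02 to 0 when up (it dips to 0.09 as the ratchet teeth click past), 0.20 at its stop; springs back up; 1 to 4 N on its plate press it. It is the ratchet's holding pawl: at the stop it frees the jaw, which a spring then draws home within about 1 s
- pedal_top (a point): middle of the top of the pedal's ribbed steel plate, 40 x 40 mm, about 53 mm above the table when up; at the stop it is some 15 mm lower. The pedal is the low end of the clamp, 107 mm behind the handle
- trigger (a joint): trigger, rad: 0 at rest, leaning away from the handle; 0.32 squeezed to its stop at the handle; springs back. Takes 3 to 6 N free, up to about 20 N with the pad pressed in. The first 0.10 to 0.14 rad only engage the drive pawl; the rest pushes the jaw on, about 1 mm for each 0.022 rad. Ease off to below 0.03 rad before the next stroke
- trigger_lever: the trigger: an upright lever between two black cheeks, with a rubber cross bar near its top, 16 mm in diameter and 40 mm long across clamp y, which is the part to squeeze
- trigger_bar (a point): centre of that bar, about 141 mm above the table; at rest at clamp x = 9.6 mm, fully squeezed at x = -9.6. From the handle's back face to the bar's front face is 52 mm at rest and 33 mm fully squeezed
- jaw (a joint): travel of the jaw on its toothed ram towards the anvil, m: 0 home, 0.040 at the end. It starts at about 0.029: the bay is then too short for the blank. A full stroke pushes it on by about 8 mm; on easing off it falls back to the last tooth, so each stroke gains 5 mm. It meets a blank that stands against the anvil at 0.022. Only the pedal lets it go home
- pad_spring (a joint): how far the sprung pad is pressed into the jaw, m: 0 relaxed, with a 10 mm gap between the pad and the steel jaw plate behind it; 0.010 all the way in, gap closed; 1 N per mm
- pressure_pad: rubber pad on the jaw, 38 mm wide, 40 mm high, that presses on the blank
- pad_face (a point): middle of the pad's face, 37 mm above the table; at clamp x = 72 mm when the jaw is home and the pad relaxed
- blank: upright square wooden blank, 40 x 40 mm and 60 mm tall, three boards glued flat on one another, about 90 g; origin under its centre, z up. It stands on the table to the left of the clamp
- thread_cone: bystander: cone of thread, 62 mm across, 150 mm tall, origin under its centre
- washi_roll: bystander: small yellow roll of tape lying flat, 41 mm across, 15 mm high, origin under its centre
- lizard: bystander: flat lizard of black pony beads, 94 x 162 x 9 mm, origin under its middle
Not all that is in view belongs to the job. Several things have the shape of the blank; the one meant has the colours described above.

How it is judged:
On the way, in this order (a step that is already met when the one before it is completed fails the run):
1. the pedal is pressed to its stop and the jaw has sprung home (value of joint release_pedal above 0.18 rad and value of joint jaw below 0.003 m), for 0.1 s.
2. the blank stands upright in the bay, let go (x of blank in the frame of clamp between 0.089 and 0.117 m and y of blank in the frame of clamp between -0.015 and 0.015 m and z of blank in the frame of clamp below 0.014 m and angle between blank's own z axis and vertical below 0.1 rad and contact force between the fingers and blank below 0.1 N), for 0.2 s.
3. pumped forward, the jaw's pad presses on the blank (value of joint jaw above 0.015 m and contact force between pressure_pad and blank above 1.5 N), for 0.1 s.
At the end, for the whole second after the job is handed in: The blank stands upright on the bay's floor against the anvil, within 16 mm of the clamp's middle line, the jaw's pad bearing on it and pressed in by 2.5 to 8 mm of its 10; the fingers still hold the trigger squeezed (more than 0.08 rad) and touch the blank no more (value of joint pad_spring between 0.0025 and 0.008 m and contact force between pressure_pad and blank above 2 N and value of joint jaw above 0.02 m and x of blank in the frame of clamp between 0.111 and 0.117 m and y of blank in the frame of clamp between -0.016 and 0.016 m and z of blank in the frame of clamp below 0.014 m and angle between blank's own z axis and vertical below 0.1 rad and contact force between the fingers and blank below 0.1 N and value of joint trigger above 0.08 rad and contact force between the fingers and trigger_lever above 1 N); the arm keeps its last pose, push and grip.
It fails at once if the pad is pressed in nearly all the way (over 9 mm of its 10): the joint is crushed (value of joint pad_spring above 0.009 m).
It fails at once if a bystander is pushed more than 30 mm (distance of any of thread_cone, washi_roll, lizard from where it was at the start of the episode above 0.03 m).
It also fails if it takes over 67 s, if anything falls off the work surface, if the arm or the gripper's body presses on something with over 40 N, if the wrist force passes 120 N, or if a joint passes its speed limit or range.

## Working session

There is one attempt and no reset: what is moved stays moved. The work goes in short steps, Python scripts to look and compute and a tool call to move; the robot and the scene stay as the last step left them, time stands still between calls to the robot, and variables do not carry over. Pictures are saved under pics/ and viewed, at most 10 in all, crops included, and the job is handed in when it is done.

```bash
mkdir -p pics; cat > h.py <<'E'
import numpy as np, cv2
from workcell import bot
def cam(n):
    o=bot.get_obs(); c=bot.capture(n)
    if n=="wrist":
        T=np.eye(4);T[:3,:3]=o["eef_rot"];T[:3,3]=o["eef_pos"];c["W"]=T@c["tool_from_camera"]
    else: c["W"]=np.array(c["world_from_camera"])
    c["f"]=192/np.tan(np.radians(c["fov_y"])/2)
    return c
def ray(c,p):
    d=np.array([(p[0]-c["cx"])/c["f"],-(p[1]-c["cy"])/c["f"],-1.]);return c["W"][:3,3],c["W"][:3,:3]@d
def atz(c,p,z):
    o,d=ray(c,p);return o+d*(z-o[2])/d[2]
def proj(c,X):
    q=np.linalg.inv(c["W"])@np.r_[X,1];return np.array([c["cx"]+c["f"]*q[0]/-q[2],c["cy"]-c["f"]*q[1]/-q[2]])
def save(c,n): cv2.imwrite("pics/"+n,c["img"][:,:,::-1])
E
python3 - <<'E'
from h import *
np.set_printoptions(precision=4,suppress=True)
ims=[]
for n in("top","side"):
    c=cam(n);ims.append(c["img"]);print(n,c["f"],c["cx"],c["cy"],[k for k in c],c["W"])
    for t in("clamp","release_pedal","trigger_lever","pressure_pad","blank","thread_cone","washi_roll","lizard","handle_grip"):
        for s in bot.silhouettes(t,n): print(t,round(s["score"],2),s["point"],s["mask"].sum(),atz(c,s["point"],0.05))
for i,n in enumerate(("top","side")): cv2.imwrite(f"pics/{n}0.png",cv2.resize(ims[i],(800,600))[:,:,::-1])
print(bot.get_obs())
E
```

```text
top 375.4891360163456 254.9418366941839 195.47180143939377 ['img', 'fov_y', 'cx', 'cy', 'world_from_camera', 'W', 'f'] [[-0.0054  0.9913 -0.1316  0.4344]
 [-0.9998 -0.0077 -0.0174  0.1798]
 [-0.0182  0.1315  0.9912  0.9385]
 [ 0.      0.      0.      1.    ]]
clamp 0.84 [307.3, 225.1] 3936 [0.481  0.0723 0.05  ]
clamp 0.62 [165.9, 157.3] 689 [0.6477 0.4113 0.05  ]
release_pedal 0.95 [361.2, 211.5] 352 [ 0.5122 -0.0555  0.05  ]
release_pedal 0.27 [307.6, 223.2] 3987 [0.4855 0.0715 0.05  ]
trigger_lever 0.66 [303.6, 223.6] 154 [0.4846 0.0809 0.05  ]
pressure_pad 0.63 [264.0, 238.9] 42 [0.4493 0.1746 0.05  ]
pressure_pad 0.62 [166.1, 155.1] 696 [0.6531 0.4109 0.05  ]
blank 0.77 [209.7, 240.7] 339 [0.4458 0.3025 0.05  ]
blank 0.71 [166.8, 226.0] 414 [0.481  0.4048 0.05  ]
thread_cone 0.82 [165.9, 155.1] 684 [0.6531 0.4114 0.05  ]
thread_cone 0.21 [180.6, 272.5] 423 [0.3725 0.3697 0.05  ]
washi_roll 0.57 [209.0, 178.7] 72 [0.594  0.3057 0.05  ]
lizard 0.71 [180.7, 274.3] 467 [0.3684 0.3694 0.05  ]
handle_grip 0.7 [309.1, 227.4] 3844 [0.4756 0.0682 0.05  ]
side 348.6284417581366 255.281116
[... 954 characters left out ...]
9 -0.0256  0.05  ]
handle_grip 0.6 [278.3, 195.8] 1650 [0.4786 0.1264 0.05  ]
handle_grip 0.22 [278.3, 170.8] 270 [ 0.4895 -0.0461  0.05  ]
{'time': 1.0, 'joint_pos': array([-1.3116,  0.2999,  1.521 , -0.    ,  1.3207, -0.0666]), 'dq': array([ 0.0003,  0.0002,  0.0021, -0.0007,  0.0006,  0.0001]), 'effort': array([  0.0018, -54.3355, -36.1979,   0.    ,   0.0006,  -0.    ]), 'eef_pos': array([ 0.176 , -0.5211,  0.2313]), 'eef_rot': array([[ 0.9474,  0.3201, -0.    ],
       [ 0.3201, -0.9474,  0.    ],
       [-0.    , -0.    , -1.    ]]), 'ft_force': array([-0.0898, -1.1387, -0.4065]), 'ft_torque': array([-0.0275,  0.0127,  0.0276]), 'grasp_force': 0.0, 'gripper_width': 0.08530151775555213}
```

View pics/top0.png

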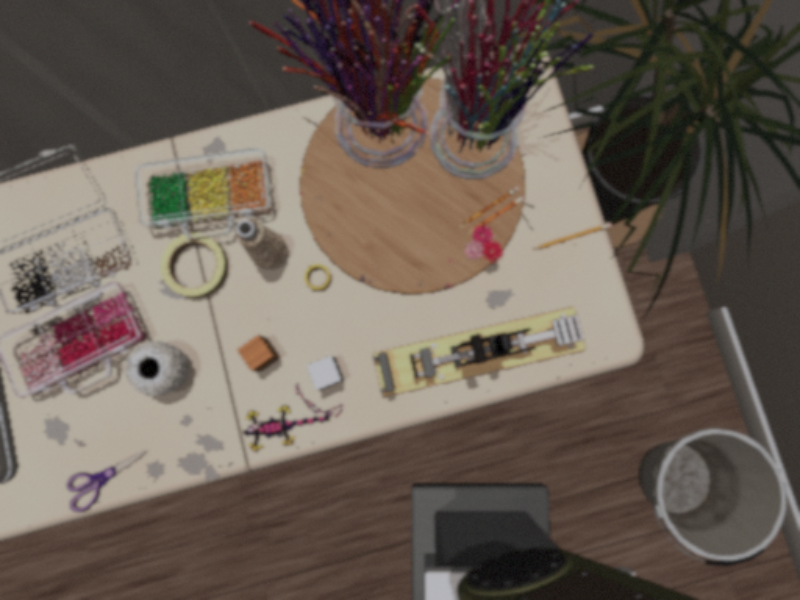

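View pics/side0.png

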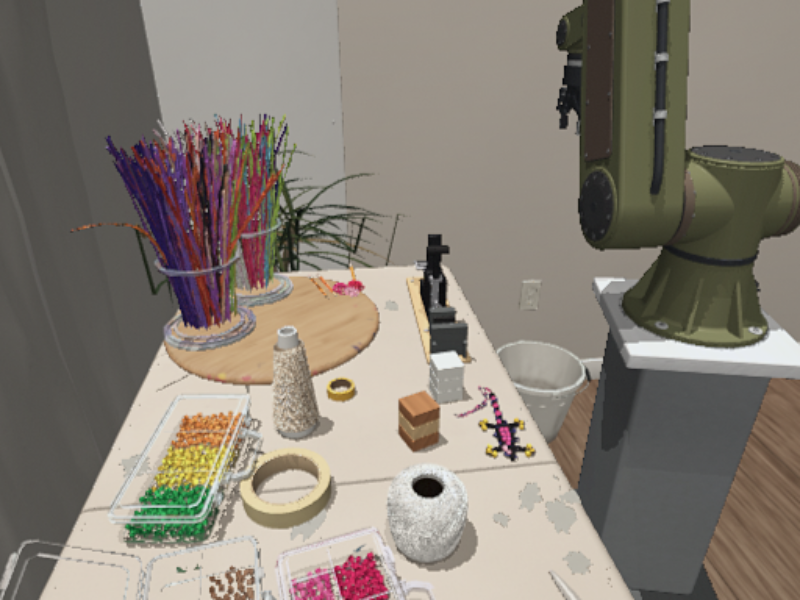

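The top view shows the clamp at (385–580, 315–390). The pedal is at its right end (565,330) and the anvil at its left (385,370). The wooden blank is the brown block at (258,353), and the white block at (325,373) is a look-alike. In the side view the layered brown block is at (419,420). I'll fit the poses next.

```bash
cat >> h.py <<'E'
from scipy.optimize import minimize
def box(x,y,a,sx,sy,z0,z1):
    R=np.array([[np.cos(a),-np.sin(a)],[np.sin(a),np.cos(a)]])
    return [np.r_[R@[i*sx/2,j*sy/2]+[x,y],z] for i in(-1,1) for j in(-1,1) for z in(z0,z1)]
def hullmask(c,P):
    S=8;q=np.array([proj(c,p) for p in P]);m=np.zeros((384,512),np.uint8)
    cv2.fillConvexPoly(m,cv2.convexHull(np.round(q*256).astype(np.int32).reshape(-1,1,2)),255,cv2.LINE_AA,8);return m/255.
def fit(views,x0,dims):
    def cost(v):
        return sum(np.abs(hullmask(c,box(v[0],v[1],v[2],*dims))-m).sum()/m.sum() for c,m in views)
    best=min((minimize(cost,[x0[0],x0[1],a],method="Nelder-Mead",options=dict(initial_simplex=[[x0[0],x0[1],a],[x0[0]+.015,x0[1],a],[x0[0],x0[1]+.015,a],[x0[0],x0[1],a+.2]],maxiter=300)) for a in x0[2]),key=lambda r:r.fun)
    return best.x,best.fun
E
python3 - <<'E'
from h import *
np.set_printoptions(precision=4,suppress=True)
V=[]
for n,g in(("top",(166,226)),("side",(267,265))):
    c=cam(n)
    s=min(bot.silhouettes("blank",n),key=lambda s:np.hypot(*(np.array(s["point"])-g)))
    V.append((c,s["mask"].astype(float)))
    if n=="top": ct=c
for v in(V,V[:1],V[1:]): print("blank",fit(v,(0.48,0.405,),(0,)) if 0 else fit(v,(0.48,0.405,[0,.4,.8,1.2]),(.04,.04,0,.06)))
hsv=cv2.cvtColor(ct["img"],cv2.COLOR_RGB2HSV)
roi=np.zeros((384,512),bool);roi[190:262,230:385]=1
print(hsv[243,246],hsv[240,290],hsv[235,350], hsv[262,260])
m=(roi&(hsv[...,1]>70)&(hsv[...,2]>90)).astype(np.uint8)
m=cv2.morphologyEx(m,cv2.MORPH_OPEN,np.ones((2,2),np.uint8))
n,l,st,_=cv2.connectedComponentsWithStats(m);print(st[:6])
pts=np.argwhere(m)[:,::-1]
W=np.array([atz(ct,p,.01)[:2] for p in pts]).astype(np.float32)*1000
r=cv2.minAreaRect(W);print(r,cv2.boxPoints(r))
for t in("release_pedal","pressure_pad","trigger_lever"):
  s=bot.silhouettes(t,"top")[0];print(t,[atz(ct,s["point"],z) for z in(.053,.057,.14)])
cv2.imwrite("pics/c1.png",np.hstack([cv2.resize(a[185:265,225:390],(400,194),interpolation=2) for a in(ct["img"][:,:,::-1],cv2.merge([m*255]*3))]))
E
```

```text
blank (array([0.4828, 0.4131, 0.4026]), np.float64(0.427797025328681))
blank (array([0.4822, 0.4131, 0.8769]), np.float64(0.2761126248864669))
blank (array([0.4826, 0.413 , 0.3803]), np.float64(0.12991452991452992))
[ 28  32 103] [ 26  69 180] [ 17  36 179] [ 18  33 179]
[[     0      0    512    384 195180]
 [   305    203     41     14    117]
 [   331    206      2      2      4]
 [   339    206     15      8     44]
 [   295    217      7      4     15]
 [   328    216      3      2      6]]
((443.46270751953125, 55.97307586669922), (151.23777770996094, 329.7552795410156), 11.891740798950195) [[ 335.4915  201.73  ]
 [ 403.4419 -120.9483]
 [ 551.434   -89.7838]
 [ 483.4835  232.8945]]
release_pedal [array([ 0.5085, -0.0449,  0.053 ]), array([ 0.5082, -0.0439,  0.057 ]), array([ 0.5012, -0.0228,  0.14  ])]Traceback (most recent call last):
  File "<stdin>", line 20, in <module>
IndexError: list index out of range
```

```bash
python3 - <<'E'
from h import *
np.set_printoptions(precision=4,suppress=True)
ct=cam("top")
hsv=cv2.cvtColor(ct["img"],cv2.COLOR_RGB2HSV)
roi=np.zeros((384,512),np.uint8);roi[190:262,232:385]=1
m=roi*((hsv[...,1]>52)&(hsv[...,2]>100)&(hsv[...,0]>=21)).astype(np.uint8)
g=cv2.morphologyEx(m,cv2.MORPH_CLOSE,np.ones((9,9),np.uint8))
n,l,st,_=cv2.connectedComponentsWithStats(g);k=1+st[1:,4].argmax()
m=m*(l==k);print(st[k])
W=np.array([atz(ct,p,.01)[:2] for p in np.argwhere(m)[:,::-1]]).astype(np.float32)*1000
r=cv2.minAreaRect(W);print(r,cv2.boxPoints(r))
a=ct["img"][:,:,::-1].copy()
for p in cv2.boxPoints(r):
    q=proj(ct,np.r_[p/1000,.01]);print(q)
b=cv2.merge([m*255]*3)
o=np.vstack([cv2.resize(x[185:265,225:390],(619,300),interpolation=2) for x in(a,b)])
cv2.imwrite("pics/c1.png",o)
E
```

```text
[ 239  197  136   54 2163]
((484.73577880859375, 70.17411041259766), (71.84843444824219, 328.3650207519531), 12.755706787109375) [[413.4475 222.3728]
 [485.9488 -97.8883]
 [556.024  -82.0246]
 [483.5228 238.2365]]
[244.4867 254.025 ]
[374.7397 223.5023]
[366.9747 195.2725]
[238.0217 225.3616]
```

View pics/c1.png

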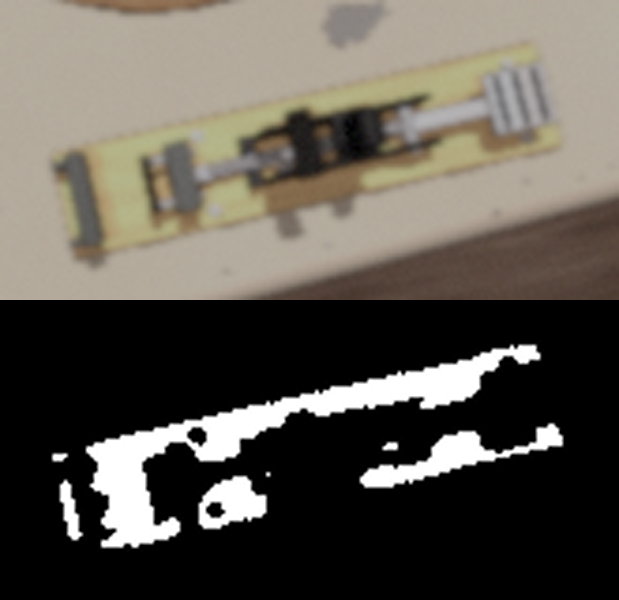

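The board fit comes out at 328 x 72 mm, which matches the given 330 x 72. That puts the clamp origin at (0.483, 0.078), with its x direction at 102.8°. Moving to the pedal.

The manual's scale: shifts go in units of 25 mm and turns go in units of 0.1 rad. Converting my numbers, 0.32 m is 12.8, -0.224 m is -8.96, -1.2 rad is -12.

```bash
cat > d.py <<'E'
import sys,numpy as np
from h import *
from scipy.spatial.transform import Rotation as Ro
O=np.array([.483,.078]);X=np.array([-.2208,.9753]);Y=np.array([-X[1],X[0]])
def delta(p,yaw):  # tool pointing down, tool y at angle yaw (deg)
    o=bot.get_obs();R=o["eef_rot"];a=np.radians(yaw);y=np.array([np.cos(a),np.sin(a),0]);z=np.array([0,0,-1.])
    Rt=np.c_[np.cross(y,z),y,z]
    print("rotvec",np.round(Ro.from_matrix(R.T@Rt).as_rotvec(),3),"d",np.round(R.T@(np.array(p)-o["eef_pos"]),4),"t",round(o["time"],2),"pos",np.round(o["eef_pos"],4),"F",np.round(o["ft_force"],1),"w",round(o["gripper_width"],4))
def cl(x,y,z): return np.r_[O+x/1000*X+y/1000*Y,z/1000]
E
```

>>> tcp_steps --rows "0 0 -1.5 1.6 -1.12 0 0 | 0 0 -3 3.2 -2.24 0 0 | 0 0 -4.5 4.8 -3.36 0 0 | 0 0 -6 6.4 -4.48 0 0 | 0 0 -7.5 8 -5.6 0 0 | 0 0 -9 9.6 -6.72 0 0 | 0 0 -10.5 11.2 -7.84 0 0 | 0 0 -12 12.8 -8.96 0 0"

```text
time: 2.15
eef_pos: [0.4084, -0.2046, 0.2316]
eef_rot: [[0.039, 0.999, 0.001], [0.999, -0.039, -0.0], [-0.0, 0.001, -1.0]]
ft_force: [1.0, -1.4, -0.1]
gripper_width: 0.0002
grasp_force: 0.0
```

```bash
python3 -c "
from d import *
delta(cl(-141,0,75),12.8)"
```

```text
rotvec [ 0.001  0.    -0.262] d [0.1492 0.1    0.1566] t 2.15 pos [ 0.4084 -0.2046  0.2316] F [ 1.  -1.4 -0.1] w 0.0002
```

To row units: 0.156 m is 6.24, 0.149 m is 5.96, -0.26 rad is -2.6.

>>> tcp_steps --rows "0 0 -1.3 1.48 1 1.2 0 | 0 0 -2.6 3 2 2.4 0 | 0 0 -2.6 4.48 3 3.8 0 | 0 0 -2.6 5.96 4 5.2 0 | 0 0 -2.6 5.96 4 5.84 0 | 0 0 -2.6 5.96 4 6.24 0 | 0 0 -2.6 5.96 4 6.24 0"

```text
time: 2.85
eef_pos: [0.5133, -0.0621, 0.0742]
eef_rot: [[-0.214, 0.977, -0.003], [0.977, 0.214, 0.0], [0.001, -0.003, -1.0]]
ft_force: [0.5, 0.2, 0.7]
gripper_width: -0.0001
grasp_force: 0.0
```

```bash
python3 - <<'E'
from d import *
c=cam("wrist");delta(cl(-141,0,38),12.8)
s=cam("side");t=cam("top")
for k,cc in(("side",s),("top",t)):
    q=proj(cc,cl(-141,0,53));print(k,q)
q=proj(c,cl(-141,0,53));print(q)
a=np.hstack([cv2.resize(c["img"],(400,300)),cv2.resize(s["img"][130:230,220:353],(400,300))]);cv2.imwrite("pics/p1.png",a[:,:,::-1])
E
```

```text
rotvec [-0.    -0.    -0.009] d [0.003  0.0009 0.0376] t 2.9 pos [ 0.5139 -0.0626  0.0756] F [-1.  -1.2  0.7] w 0.0001
side [270.93986639 167.92470353]
top [363.22992097 210.57270154]
[266.03964027 224.25426596]
```

View pics/p1.png

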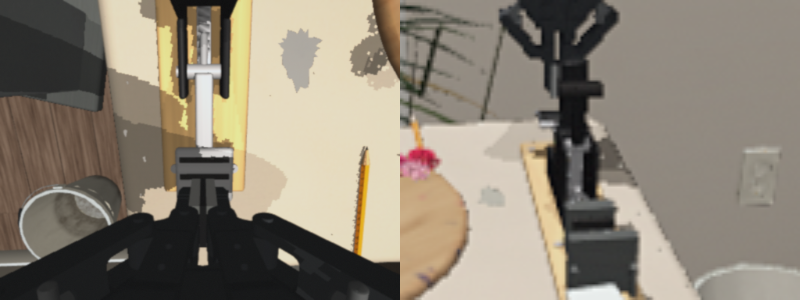

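The wrist view shows the fingertips over the pedal, centred on the ram axis at (203,165). Pressing down.

>>> tcp_steps --rows "0 0 0 0.08 0 0.6 0 | 0 0 0 0.08 0 0.88 0 | 0 0 0 0.08 0 1.2 0 | 0 0 0 0.08 0 1.36 0 | 0 0 0 0.08 0 1.48 0 | 0 0 0 0.08 0 1.52 0 | 0 0 0 0.08 0 1.52 0"

```text
time: 3.7
eef_pos: [0.5141, -0.0606, 0.0385]
eef_rot: [[-0.213, 0.977, 0.001], [0.977, 0.213, -0.001], [-0.001, 0.001, -1.0]]
ft_force: [-4.9, -3.0, 14.0]
gripper_width: -0.0002
grasp_force: 7.3
```

>>> tcp_steps --rows "0 0 0 0 0 0.04 0 | 0 0 0 0 0 0.08 0 | 0 0 0 0 0 0.08 0 | 0 0 0 0 0 0.08 0"

```text
time: 4.1
eef_pos: [0.5143, -0.0606, 0.0378]
eef_rot: [[-0.213, 0.977, 0.002], [0.977, 0.213, -0.001], [-0.001, 0.002, -1.0]]
ft_force: [-13.1, -3.0, 34.1]
gripper_width: 0.0
grasp_force: 16.5
```

To row units: -0.001 m is -0.04.

>>> tcp_steps --rows "0 0 0 0 0 -0.04 0 | 0 0 0 0 0 -0.04 0 | 0 0 0 0 0 -0.04 0 | 0 0 0 0 0 -0.04 0 | 0 0 0 0 0 -0.04 0"

```text
time: 4.6
eef_pos: [0.5142, -0.0606, 0.0382]
eef_rot: [[-0.213, 0.977, 0.002], [0.977, 0.213, -0.001], [-0.001, 0.001, -1.0]]
ft_force: [-9.9, -3.2, 23.8]
gripper_width: -0.0002
grasp_force: 12.0
```

```bash
python3 - <<'E'
from d import *
t=cam("top");o=t["img"][:,:,::-1]
for x in(134,72+29,72): print(x,proj(t,cl(x,0,57)))
o=cv2.resize(o[185:265,225:390],(619,300),interpolation=2);cv2.imwrite("pics/c2.png",o)
E
```

```text
134 [249.39109438 237.14122135]
101 [263.15247694 233.92349939]
72 [275.23544524 231.09822858]
```

View pics/c2.png

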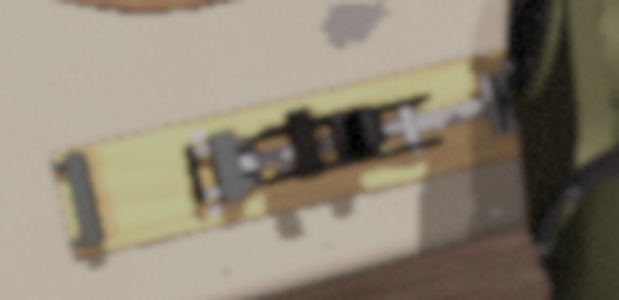

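The pad face is at about column 275.7 in the original image, and home is predicted at 275.2, so the jaw is home. Lifting off and going to the blank.

To row units: -0.2 m is -8, 0.02 m is 0.8.

>>> tcp_steps --rows "0 0 0 0 0 -2 0.02 | 0 0 0 0 0 -4 0.04 | 0 0 0 0 0 -6 0.06 | 0 0 0 0.8 0 -7.6 0.085 | 0 0 0 2.72 0.4 -8 0.085 | 0 0 0 4.64 0.72 -8 0.085 | 0 0 0 6.56 1 -8 0.085 | 0 0 0 8.48 1.28 -8 0.085"

```text
time: 5.45
eef_pos: [0.4991, 0.1557, 0.2366]
eef_rot: [[-0.213, 0.977, 0.0], [0.977, 0.213, 0.0], [0.0, 0.0, -1.0]]
ft_force: [1.0, -0.2, 0.4]
gripper_width: 0.0854
grasp_force: 0.0
```

>>> tcp_steps --rows "0 0 0 1.92 0.28 0 0.085 | 0 0 0 3.84 0.56 0 0.085 | 0 0 0 5.76 0.84 0 0.085 | 0 0 0 7.68 1.12 0 0.085 | 0 0 0 8 1.2 0 0.085 | 0 0 0 8 1.2 0 0.085"

```text
time: 6.05
eef_pos: [0.4858, 0.3568, 0.2357]
eef_rot: [[-0.216, 0.976, -0.001], [0.976, 0.216, -0.0], [-0.0, -0.001, -1.0]]
ft_force: [0.7, -1.2, 0.2]
gripper_width: 0.0849
grasp_force: 0.0
```

```bash
python3 - <<'E'
from d import *
np.set_printoptions(precision=4,suppress=True)
c=cam("wrist");delta((.4826,.413,.02),22)
cv2.imwrite("pics/w1.png",c["img"][:,:,::-1])
for s in bot.silhouettes("blank","wrist"):
    m=s["mask"].astype(float);p=atz(c,s["point"],.05);print(s["score"],s["point"],p)
    print(fit([(c,m)],(p[0],p[1],[0,.4,.8,1.2]),(.04,.04,0,.06)))
E
```

```text
rotvec [-0.001  0.    -0.168] d [0.0571 0.009  0.2159] t 6.1 pos [0.4862 0.3554 0.2359] F [ 0.4 -0.7  0.4] w 0.0848
0.64 [218.1, 202.9] [0.4489 0.31   0.05  ]
(array([0.4501, 0.3081, 0.3731]), np.float64(0.06583819283247466))
0.62 [271.7, 112.0] [0.4832 0.413  0.05  ]
(array([0.4806, 0.4116, 0.6272]), np.float64(0.097499305671277))
```

View pics/w1.png

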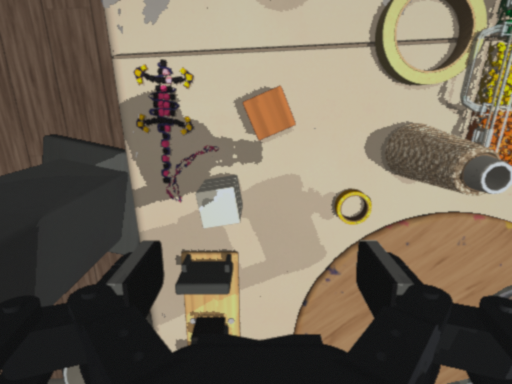

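The wrist view shows the brown blank's top face at (270,112), tilted about 20° to the image, which makes its world yaw about 33°. The white look-alike is at (218,203). Grasping the blank.

>>> tcp_steps --rows "0 0 -1.5 1.2 0.16 0.8 0.085 | 0 0 -3 2.24 0.28 2 0.085 | 0 0 -3.6 2.24 0.28 3.6 0.085 | 0 0 -3.6 2.24 0.28 5.2 0.085 | 0 0 -3.6 2.24 0.28 6.8 0.085 | 0 0 -3.6 2.24 0.28 8 0.085 | 0 0 -3.6 2.24 0.28 8.6 0.085 | 0 0 -3.6 2.24 0.28 8.6 0.085"

```text
time: 6.95
eef_pos: [0.4812, 0.4104, 0.02]
eef_rot: [[-0.543, 0.84, -0.002], [0.84, 0.543, -0.002], [-0.0, -0.003, -1.0]]
ft_force: [0.6, 0.4, 0.6]
gripper_width: 0.0852
grasp_force: 0.0
```

>>> tcp_steps --rows "0 0 0 0 0 0 0.03 | 0 0 0 0 0 0 0.03 | 0 0 0 0 0 0 0.03 | 0 0 0 0 0 0 0.03 | 0 0 0 0 0 0 0.03"

```text
time: 7.45
eef_pos: [0.4819, 0.4123, 0.023]
eef_rot: [[-0.544, 0.839, 0.002], [0.839, 0.544, 0.001], [0.0, 0.003, -1.0]]
ft_force: [-0.5, -1.7, 5.9]
gripper_width: 0.0393
grasp_force: 60.6
```

>>> tcp_steps --rows "0 0 0 0 0 -1.2 0.03 | 0 0 0 0 0 -3.2 0.03 | 0 0 0 0 0 -5.2 0.03 | 0 0 0 0 0 -7.2 0.03 | 0 0 0 0 0 -7.2 0.03"

```text
time: 7.95
eef_pos: [0.483, 0.4133, 0.2099]
eef_rot: [[-0.544, 0.839, 0.01], [0.839, 0.544, 0.008], [0.001, 0.013, -1.0]]
ft_force: [-0.0, -0.6, -1.7]
gripper_width: 0.0395
grasp_force: 60.6
```

```bash
python3 -c "
from d import *
delta(cl(103,0,150),12.8)
c=cam('side');cv2.imwrite('pics/s2.png',cv2.resize(c['img'][100:300,200:400],(500,500))[:,:,::-1])"
```

```text
rotvec [ 0.012 -0.003  0.352] d [-0.1847 -0.1475  0.0579] t 7.95 pos [0.483  0.4133 0.2099] F [-0.  -0.6 -1.7] w 0.0395
```

View pics/s2.png

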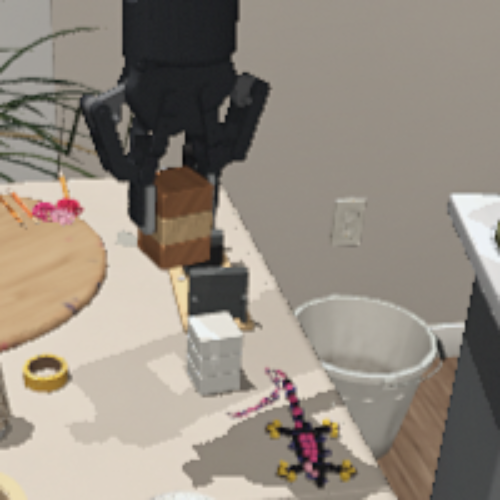

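The side view shows the blank held level at about (180,220), clear of everything else. Moving it over the bay.

>>> tcp_steps --rows "0 0 1 -1.48 -1.2 0 0.03 | 0 0 2 -2.96 -2.36 0 0.03 | 0.05 0 3 -4.44 -3.56 0 0.03 | 0.1 0 3.52 -5.92 -4.72 0.8 0.03 | 0.1 0 3.52 -7.4 -5.9 1.6 0.03 | 0.1 0 3.52 -7.4 -5.9 2.4 0.03 | 0.1 0 3.52 -7.4 -5.9 2.4 0.03 | 0.1 0 3.52 -7.4 -5.9 2.4 0.03"

```text
time: 8.8
eef_pos: [0.458, 0.1767, 0.1413]
eef_rot: [[-0.221, 0.975, -0.01], [0.975, 0.221, -0.004], [-0.002, -0.011, -1.0]]
ft_force: [-0.9, -0.8, -0.2]
gripper_width: 0.0395
grasp_force: 60.6
```

```bash
python3 - <<'E'
from d import *
np.set_printoptions(precision=4,suppress=True)
delta(cl(103,0,35),12.8);o=bot.get_obs();print((o["eef_pos"][:2]-O)@np.c_[X,Y])
c=cam("wrist");t=cam("top")
for p in[(134,30,66),(134,-30,66),(72,19,57),(72,-19,57),(83,20,130)]: print(p,proj(c,cl(*p)),proj(t,cl(*p)))
cv2.imwrite("pics/w2.png",np.hstack([cv2.resize(c["img"],(400,300)),cv2.resize(t["img"][185:265,225:332],(400,300),interpolation=2)])[:,:,::-1])
E
```

```text
rotvec [-0.011  0.002 -0.   ] d [0.0014 0.0037 0.1062] t 8.8 pos [0.458  0.1767 0.1413] F [-0.9 -0.8 -0.2] w 0.0395
[0.1018 0.0026]
(134, 30, 66) [223.0726 152.8428] [252.1843 249.8336]
(134, -30, 66) [312.6653 152.9982] [246.3684 224.3977]
(72, 19, 57) [241.6652 233.465 ] [277.1366 239.0697]
(72, -19, 57) [292.5194 233.6942] [273.3452 223.1722]
(83, 20, 130) [230.4808 268.9095] [273.615  240.1412]
```

View pics/w2.png

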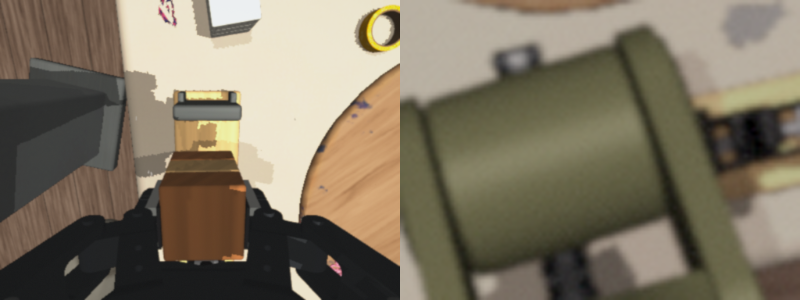

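The wrist view shows the anvil top edge at (173–241, 120) in the half-picture, about 2 mm off the prediction sideways. The blank is centred in front of it, so I'm lowering it.

>>> tcp_steps --rows "-0.1 0 0 0.04 0.08 1.2 0.03 | -0.1 0 0 0.04 0.08 2.4 0.03 | -0.1 0 0 0.04 0.08 3.2 0.03 | -0.1 0 0 0.04 0.08 3.8 0.03 | -0.1 0 0 0.04 0.08 4.08 0.03 | -0.1 0 0 0.04 0.08 4.2 0.03 | -0.1 0 0 0.04 0.08 4.2 0.03"

```text
time: 9.6
eef_pos: [0.4591, 0.1778, 0.0367]
eef_rot: [[-0.222, 0.975, 0.001], [0.975, 0.222, -0.001], [-0.002, 0.001, -1.0]]
ft_force: [-0.5, -0.0, -0.8]
gripper_width: 0.0398
grasp_force: 60.6
```

To row units: 0.003 m is 0.12, 0.002 m is 0.08.

>>> tcp_steps --rows "0 0 0 0 0 0.04 0.03 | 0 0 0 0 0 0.08 0.03 | 0 0 0 0 0 0.12 0.03 | 0 0 0 0 0 0.12 0.03"

```text
time: 10.0
eef_pos: [0.4589, 0.1774, 0.0334]
eef_rot: [[-0.221, 0.975, 0.001], [0.975, 0.221, -0.002], [-0.002, 0.0, -1.0]]
ft_force: [0.2, -0.6, -1.5]
gripper_width: 0.0396
grasp_force: 60.6
```

>>> tcp_steps --rows "0 0 0 0 0 0.04 0.03 | 0 0 0 0 0 0.08 0.03 | 0 0 0 0 0 0.1 0.03 | 0 0 0 0 0 0.1 0.03"

```text
time: 10.4
eef_pos: [0.459, 0.1774, 0.0328]
eef_rot: [[-0.221, 0.975, 0.001], [0.975, 0.221, -0.002], [-0.002, 0.001, -1.0]]
ft_force: [-14.6, -5.8, 34.2]
gripper_width: 0.0394
grasp_force: 64.8
```

>>> tcp_steps --rows "0 0 0 0 0 0.02 0.03 | 0 0 0 0 0 0.04 0.03 | 0 0 0 0 0 0.04 0.03"

```text
time: 10.7
eef_pos: [0.4591, 0.1774, 0.0328]
eef_rot: [[-0.221, 0.975, 0.001], [0.975, 0.221, -0.002], [-0.002, 0.001, -1.0]]
ft_force: [-22.1, -8.1, 51.0]
gripper_width: 0.0392
grasp_force: 66.7
```

>>> tcp_steps --rows "0 0 0 0 0 -0.06 0.03 | 0 0 0 0 0 -0.12 0.03 | 0 0 0 0 0 -0.12 0.05 | 0 0 0 0 0 -0.12 0.065 | 0 0 0 0 0 -0.12 0.065"

```text
time: 11.2
eef_pos: [0.4588, 0.1773, 0.0326]
eef_rot: [[-0.221, 0.975, 0.0], [0.975, 0.221, -0.002], [-0.002, -0.0, -1.0]]
ft_force: [-0.3, -0.2, 0.2]
gripper_width: 0.0648
grasp_force: 0.0
```

>>> tcp_steps --rows "0 0 0 0 0 -0.8 0.065 | 0 0 0 0 0 -2.4 0.065 | 0 0 0 0 0 -4.4 0.065 | 0 0 0 0 0 -6.4 0.075 | 0 0 0 0 0 -7.6 0.085 | 0 0 0 0 0 -7.6 0.085"

```text
time: 11.8
eef_pos: [0.4601, 0.1781, 0.2269]
eef_rot: [[-0.221, 0.975, 0.007], [0.975, 0.221, 0.0], [-0.001, 0.007, -1.0]]
ft_force: [-0.3, -0.7, -1.3]
gripper_width: 0.085
grasp_force: 0.0
```

```bash
python3 - <<'E'
from d import *
c=cam("wrist");s=cam("side")
delta(cl(-8.5,0,215),102.8);delta(cl(-8.5,0,215),-77.2);print(bot.get_obs()["joint_pos"].round(2))
for p in[(134,30,66),(134,-30,66),(123,20,70),(123,-20,70),(83,20,70),(72,0,57)]: print(p,proj(c,cl(*p))/1.28)
cv2.imwrite("pics/w3.png",np.hstack([cv2.resize(c["img"],(400,300)),cv2.resize(s["img"][130:230,220:353],(400,300),interpolation=2)])[:,:,::-1])
E
```

```text
rotvec [-1.000e-03  2.000e-03 -1.571e+00] d [-0.1111  0.0017  0.0077] t 11.9 pos [0.4586 0.1777 0.2225] F [ 0.4  0.2 -0.6] w 0.085
rotvec [2.00e-03 1.00e-03 1.57e+00] d [-0.1111  0.0017  0.0077] t 11.9 pos [0.4586 0.1777 0.2225] F [ 0.4  0.2 -0.6] w 0.085
[ 0.3   0.18  1.69 -0.    1.27  0.07]
(134, 30, 66) [178.49496904 109.10754572]
(134, -30, 66) [229.1596274  109.06026441]
(123, 20, 70) [186.92253332 118.86313264]
(123, -20, 70) [220.80420453 118.82345915]
(83, 20, 70) [187.46766792 151.44930569]
(72, 0, 57) [203.71386618 156.86644342]
```

View pics/w3.png

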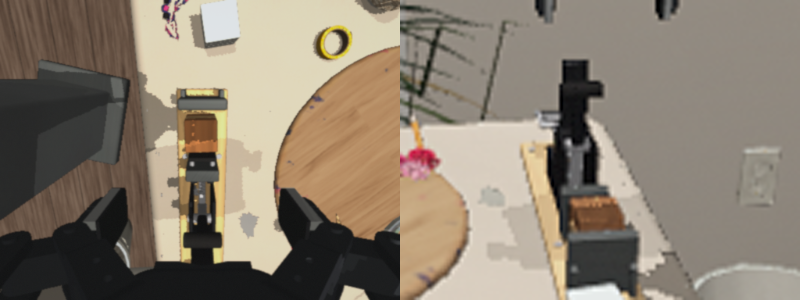

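The blank stands centred in the bay, at (201,130) in the wrist view, with the anvil behind it and the jaw at (203,165). Going on to the trigger.

To row units: -0.111 m is -4.44, -0.09 m is -3.6, 1.2 rad is 12.

>>> tcp_steps --rows "0 0 1.5 -1.2 0 0 0.085 | 0 0 3 -2.4 0 0 0.085 | 0 0 4.5 -3.6 0.04 0 0.085 | 0 0 6 -4.44 0.04 0 0.085 | 0 0 7.5 -4.44 0.04 0 0.085 | 0 0 9 -4.44 0.04 0 0.085 | 0 0 10.5 -4.44 0.04 0 0.085 | 0 0 12 -4.44 0.04 0 0.085"

```text
time: 12.7
eef_pos: [0.4837, 0.0695, 0.221]
eef_rot: [[0.832, 0.554, -0.003], [0.554, -0.832, -0.002], [-0.003, 0.0, -1.0]]
ft_force: [0.2, -0.2, -0.8]
gripper_width: 0.085
grasp_force: 0.0
```

>>> tcp_steps --rows "0 0 1.5 0 0 0 0.085 | 0 0 3 0 0 0 0.085 | 0 0 3.7 0 0 0 0.085 | 0 0 3.7 0 0 0 0.085 | 0 0 3.7 0 0 0 0.085"

```text
time: 13.2
eef_pos: [0.4839, 0.0696, 0.2218]
eef_rot: [[0.975, 0.224, -0.002], [0.224, -0.975, -0.002], [-0.002, 0.001, -1.0]]
ft_force: [-0.6, -0.5, 0.6]
gripper_width: 0.0852
grasp_force: 0.0
```

```bash
python3 - <<'E'
from d import *
c=cam("wrist");delta(cl(-8.5,1,118),-77.2)
for p in[(-27.6,13,158),(-27.6,-13,158),(-34.6,0,158),(-20.6,0,158),(9.6,20,149),(9.6,-20,149),(17.6,0,141)]: print(p,proj(c,cl(*p)))
cv2.imwrite("pics/w4.png",c["img"][:,:,::-1])
E
```

```text
rotvec [0.001 0.001 0.003] d [-0.     -0.      0.1041] t 13.25 pos [0.484  0.0696 0.2221] F [ 0.4 -0.2  0.2] w 0.0852
(-27.6, 13, 158) [285.87295662 219.79550669]
(-27.6, -13, 158) [286.86394511 182.24042392]
(-34.6, 0, 158) [296.94618464 201.34843776]
(-20.6, 0, 158) [275.77336123 201.29557155]
(9.6, 20, 149) [231.78008502 224.48089971]
(9.6, -20, 149) [230.60289415 168.71802052]
(17.6, 0, 141) [220.88417006 194.00609661]
```

View pics/w4.png

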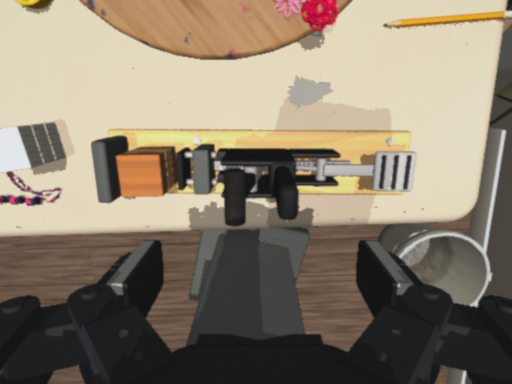

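The wrist view shows the handle top at columns 277–298, as predicted, and the trigger bar at 224–246, about 2 mm off. Lowering the open fingers around both, then making the first stroke.

To row units: 0.104 m is 4.16, 0.095 m is 3.8.

>>> tcp_steps --rows "0 0 0 0 0 1.6 0.085 | 0 0 0 0 0 3 0.085 | 0 0 0 0 0.2 3.8 0.085 | 0 0 0 0 0.36 4.16 0.085 | 0 0 0 0 0.36 4.16 0.085 | 0 0 0 0 0.36 4.16 0.085"

```text
time: 13.85
eef_pos: [0.4868, 0.0607, 0.1199]
eef_rot: [[0.975, 0.222, 0.002], [0.222, -0.975, -0.002], [0.001, 0.002, -1.0]]
ft_force: [0.1, 0.4, 1.1]
gripper_width: 0.0849
grasp_force: 0.0
```

>>> tcp_steps --rows "0 0 0 0 0 0 0.07 | 0 0 0 0 0 0 0.06 | 0 0 0 0 0 0 0.05 | 0 0 0 0 0 0 0.04 | 0 0 0 0 0 0 0.033 | 0 0 0 0 0 0 0.033 | 0 0 0 0 0 0 0.033"

```text
time: 14.55
eef_pos: [0.4869, 0.0603, 0.1201]
eef_rot: [[0.975, 0.222, 0.003], [0.222, -0.975, -0.002], [0.002, 0.003, -1.0]]
ft_force: [-1.4, -5.3, 8.1]
gripper_width: 0.0333
grasp_force: 13.8
```

```bash
cat > j.py <<'E'
from d import *
t=cam("wrist")
print([ (x,proj(t,cl(x,0,57)).round(0)) for x in(72,82,94,134)], bot.get_obs()["gripper_width"])
for s in bot.silhouettes("pressure_pad","wrist")[:2]+bot.silhouettes("blank","wrist")[:3]:
    p=atz(t,s["point"],.057)[:2]-O;m=np.argwhere(s["mask"]);print(round(s["score"],2),(p@np.c_[X,Y]*1000).round(1),m.min(0)[::-1],m.max(0)[::-1])
cv2.imwrite("pics/j%d.png"%(bot.get_obs()["time"]*10),t["img"][:,:,::-1])
E
```

>>> tcp_steps --rows "0 0 0 0 0 0 0.045 | 0 0 0 0 0 0 0.06 | 0 0 0 0 0 0 0.075 | 0 0 0 0 0 0 0.08 | 0 0 0 0 0 0 0.08 | 0 0 0 0 0 0 0.08"

```text
time: 15.15
eef_pos: [0.4863, 0.0607, 0.1189]
eef_rot: [[0.975, 0.222, 0.001], [0.222, -0.975, -0.002], [0.0, 0.002, -1.0]]
ft_force: [-0.3, -0.2, -0.2]
gripper_width: 0.0799
grasp_force: 0.0
```

```bash
python3 j.py
```

```text
[(72, array([121., 203.])), (82, array([105., 203.])), (94, array([ 87., 203.])), (134, array([ 26., 203.]))] 0.0804197045779915
0.7 [67.4 -2.3] [117 167] [180 230]
0.77 [97.3  2.3] [ 30 165] [130 243]
```

```bash
ls -t pics | head -2; cp pics/$(ls -t pics|head -1) pics/jj.png
```

```text
j153.png
w4.png
```

View pics/jj.png

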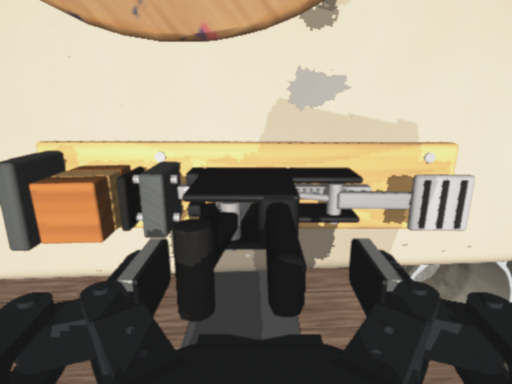

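The wrist view shows both fingers straddling the handle and bar, the jaw plate at (155,200), the pad at (128,200) and the blank at (75,210). I'll track these numerically from stroke to stroke. Second stroke now.

```bash
cat > k.py <<'E'
from d import *
ref=cv2.imread("pics/jj.png");c=cam("wrist");im=np.ascontiguousarray(c["img"][:,:,::-1])
def tr(n,x0,x1,y0,y1,z,m=(70,12)):
    T=ref[y0:y1,x0:x1];S=im[y0-5:y1+5,max(0,x0-m[0]):x1+m[1]]
    r=cv2.matchTemplate(S,T,cv2.TM_CCOEFF_NORMED);_,v,_,l=cv2.minMaxLoc(r)
    i=l[0];a=r[l[1]];sub=0
    if 0<i<len(a)-1: sub=(a[i-1]-a[i+1])/(2*(a[i-1]-2*a[i]+a[i+1]))
    d=i+sub+max(0,x0-m[0])-x0
    s=np.linalg.norm(proj(c,cl(83,0,z))-proj(c,cl(73,0,z)))/10
    print(n,"mm",round(-d/s,2),"score",round(v,3),"row",l[1]-5)
tr("static pedal",405,475,170,235,45,(12,12));tr("jaw",140,182,163,235,55);tr("pad",116,142,165,200,52);tr("blank",34,106,178,242,70,(34,12))
print(bot.get_obs()["gripper_width"],bot.get_obs()["time"])
E
```

>>> tcp_steps --rows "0 0 0 0 0 0 0.07 | 0 0 0 0 0 0 0.06 | 0 0 0 0 0 0 0.05 | 0 0 0 0 0 0 0.04 | 0 0 0 0 0 0 0.033 | 0 0 0 0 0 0 0.033 | 0 0 0 0 0 0 0.033"

```text
time: 16.0
eef_pos: [0.4868, 0.0603, 0.1197]
eef_rot: [[0.975, 0.222, 0.002], [0.222, -0.975, -0.002], [0.001, 0.003, -1.0]]
ft_force: [-1.2, -4.7, 7.1]
gripper_width: 0.0331
grasp_force: 15.0
```

```bash
python3 k.py
```

```text
static pedal mm 2.28 score 0.944 row -1
jaw mm 8.31 score 0.738 row 0
pad mm 8.55 score 0.831 row 0
blank mm 1.53 score 0.989 row 0
0.0332651546071103 16.05
```

>>> tcp_steps --rows "0 0 0 0 0 0 0.045 | 0 0 0 0 0 0 0.06 | 0 0 0 0 0 0 0.075 | 0 0 0 0 0 0 0.08 | 0 0 0 0 0 0 0.08 | 0 0 0 0 0 0 0.08"

```text
time: 16.65
eef_pos: [0.4863, 0.0607, 0.1189]
eef_rot: [[0.975, 0.222, 0.0], [0.222, -0.975, -0.002], [0.0, 0.002, -1.0]]
ft_force: [0.6, 1.1, -0.2]
gripper_width: 0.0798
grasp_force: 0.0
```

```bash
python3 k.py
```

```text
static pedal mm -0.0 score 1.0 row 0
jaw mm 4.63 score 0.849 row 0
pad mm 4.76 score 0.867 row 0
blank mm 1.39 score 0.99 row 0
0.07992184741870048 16.7
```

Stroke 2 moved the jaw from 5 mm to 10 mm, peaking near 13 mm, where it touched the blank. That is consistent with the expected geometry. Strokes 3 and 4 next.

>>> tcp_steps --rows "0 0 0 0 0 0 0.07 | 0 0 0 0 0 0 0.06 | 0 0 0 0 0 0 0.05 | 0 0 0 0 0 0 0.042 | 0 0 0 0 0 0 0.036 | 0 0 0 0 0 0 0.033 | 0 0 0 0 0 0 0.033 | 0 0 0 0 0 0 0.033"

```text
time: 17.5
eef_pos: [0.4868, 0.0603, 0.1197]
eef_rot: [[0.975, 0.222, 0.002], [0.222, -0.975, -0.002], [0.001, 0.003, -1.0]]
ft_force: [-0.7, -5.2, 6.6]
gripper_width: 0.0332
grasp_force: 15.7
```

>>> tcp_steps --rows "0 0 0 0 0 0 0.045 | 0 0 0 0 0 0 0.06 | 0 0 0 0 0 0 0.075 | 0 0 0 0 0 0 0.08 | 0 0 0 0 0 0 0.08 | 0 0 0 0 0 0 0.08"

```text
time: 18.1
eef_pos: [0.4863, 0.0607, 0.119]
eef_rot: [[0.975, 0.222, 0.001], [0.222, -0.975, -0.002], [0.0, 0.002, -1.0]]
ft_force: [0.2, -0.4, -0.4]
gripper_width: 0.0799
grasp_force: 0.0
```

```bash
python3 k.py
```

```text
static pedal mm 0.0 score 1.0 row 0
jaw mm 9.41 score 0.736 row -1
pad mm 9.76 score 0.833 row 0
blank mm 6.17 score 0.985 row 0
0.07983539984665088 18.15
```

>>> tcp_steps --rows "0 0 0 0 0 0 0.07 | 0 0 0 0 0 0 0.06 | 0 0 0 0 0 0 0.05 | 0 0 0 0 0 0 0.042 | 0 0 0 0 0 0 0.036 | 0 0 0 0 0 0 0.033 | 0 0 0 0 0 0 0.033 | 0 0 0 0 0 0 0.033"

```text
time: 18.95
eef_pos: [0.4868, 0.0603, 0.1197]
eef_rot: [[0.975, 0.222, 0.002], [0.222, -0.975, -0.002], [0.001, 0.002, -1.0]]
ft_force: [-1.3, -4.4, 7.7]
gripper_width: 0.0329
grasp_force: 15.9
```

```bash
python3 k.py
```

```text
static pedal mm 2.15 score 0.955 row -1
jaw mm 17.57 score 0.665 row 0
pad mm 18.17 score 0.768 row 0
blank mm 10.99 score 0.962 row 0
0.03341476114864602 19.0
```

>>> tcp_steps --rows "0 0 0 0 0 0 0.045 | 0 0 0 0 0 0 0.06 | 0 0 0 0 0 0 0.075 | 0 0 0 0 0 0 0.08 | 0 0 0 0 0 0 0.08 | 0 0 0 0 0 0 0.08"

```text
time: 19.6
eef_pos: [0.4863, 0.0607, 0.1189]
eef_rot: [[0.975, 0.222, 0.001], [0.222, -0.975, -0.002], [0.0, 0.002, -1.0]]
ft_force: [0.3, -0.5, -0.0]
gripper_width: 0.08
grasp_force: 0.0
```

```bash
python3 k.py
```

```text
static pedal mm 0.0 score 1.0 row 0
jaw mm 14.24 score 0.701 row -1
pad mm 14.86 score 0.825 row -1
blank mm 10.82 score 0.958 row 0
0.080008511957434 19.65
```

The jaw is at about 20 mm and the blank is against the anvil. The last stroke stops short of full squeeze and stays held.

>>> tcp_steps --rows "0 0 0 0 0 0 0.065 | 0 0 0 0 0 0 0.055 | 0 0 0 0 0 0 0.048 | 0 0 0 0 0 0 0.044 | 0 0 0 0 0 0 0.041 | 0 0 0 0 0 0 0.038 | 0 0 0 0 0 0 0.036 | 0 0 0 0 0 0 0.036"

```text
time: 20.45
eef_pos: [0.4865, 0.0615, 0.1195]
eef_rot: [[0.975, 0.222, 0.001], [0.222, -0.975, -0.0], [0.001, 0.001, -1.0]]
ft_force: [-1.7, 7.6, 5.3]
gripper_width: 0.0359
grasp_force: 4.1
```

```bash
python3 k.py
```

```text
static pedal mm -0.56 score 0.99 row 0
jaw mm 18.01 score 0.609 row -1
pad mm 16.89 score 0.612 row -1
blank mm 9.68 score 0.96 row 0
0.03574458371946677 20.5
```

>>> tcp_steps --rows "0 0 0 0 0 0 0.035 | 0 0 0 0 0 0 0.034 | 0 0 0 0 0 0 0.034 | 0 0 0 0 0 0 0.034"

```text
time: 20.9
eef_pos: [0.4867, 0.0608, 0.1196]
eef_rot: [[0.975, 0.222, 0.002], [0.222, -0.975, -0.001], [0.001, 0.002, -1.0]]
ft_force: [-0.8, 0.5, 6.6]
gripper_width: 0.0343
grasp_force: 14.3
```

```bash
python3 k.py
```

```text
static pedal mm 0.83 score 0.986 row 0
jaw mm 19.83 score 0.589 row 0
pad mm -5.69 score 0.598 row 0
blank mm 10.45 score 0.962 row 0
0.03470620431673732 20.95
```

>>> tcp_steps --rows "0 0 0 0 0 0 0.034 | 0 0 0 0 0 0 0.034 | 0 0 0 0 0 0 0.034 | 0 0 0 0 0 0 0.034 | 0 0 0 0 0 0 0.034"

```text
time: 21.45
eef_pos: [0.4867, 0.0608, 0.1196]
eef_rot: [[0.975, 0.222, 0.002], [0.222, -0.975, -0.001], [0.001, 0.002, -1.0]]
ft_force: [-1.3, 1.2, 6.8]
gripper_width: 0.0342
grasp_force: 14.3
```

```bash
python3 k.py; python3 -c "
from workcell import bot
print(bot.close_job())"
```

```text
static pedal mm 0.84 score 0.986 row 0
jaw mm 19.84 score 0.59 row 0
pad mm -5.69 score 0.598 row 0
blank mm 10.45 score 0.963 row 0
0.03415775551052913 21.5
the job is handed in; nothing more can be done
None
```

I handed the job in at about 21.5 s with the trigger still held squeezed, the blank against the anvil, and the pad pressed in by an estimated 4–5 mm; no verdict came back, the pad figure is inferred from jaw tracking and finger opening, and I viewed 11 pictures, one over the limit of 10.

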